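# Size a sample disc in the stepped gauge and sort it on the tipping tray

## Task

Take the sample disc from the blue pad by its grip bar and try it flat in the stepped gauge, middle of each step, starting with the smallest (one dot) and going up one step at a time until it enters down to the floor, feeling for a true fit and never forcing it. Then lift it out and set it down, not dropped, bar up on the tipping tray so that its weight tips it: on the blue end if the middle step was the first to take it, on the orange end if it was the smallest or the largest step. Leave the two spare discs and everything else on the table alone.

Things in the scene. Friction and masses are not known exactly. Their poses are not given: they have to be found in the camera images.
- disc_a: one of 3 look-alike steel discs; origin: centre of underside, z up. 13 mm thick, foot chamfered 1 mm, diameter 38, 42 or 46 mm (one of each, unmarked). On top, centred, a black grip bar 24 mm long (disc x), 12 mm thick (disc y), 32 mm tall; its top is 45 mm above the underside. 56-112 g. One disc lies on the blue pad, two on the spare board
- disc_b: one of 3 look-alike steel discs; origin: centre of underside, z up. 13 mm thick, foot chamfered 1 mm, diameter 38, 42 or 46 mm (one of each, unmarked). On top, centred, a black grip bar 24 mm long (disc x), 12 mm thick (disc y), 32 mm tall; its top is 45 mm above the underside. 56-112 g. One disc lies on the blue pad, two on the spare board
- disc_c: one of 3 look-alike steel discs; origin: centre of underside, z up. 13 mm thick, foot chamfered 1 mm, diameter 38, 42 or 46 mm (one of each, unmarked). On top, centred, a black grip bar 24 mm long (disc x), 12 mm thick (disc y), 32 mm tall; its top is 45 mm above the underside. 56-112 g. One disc lies on the blue pad, two on the spare board
- pad: blue hand-in pad, fixed, 100 x 100 mm, 10 mm high; origin at the centre of its underside. The disc to be sized lies on it
- spare_board: grey board, fixed, 80 x 150 mm, 10 mm high; origin at the centre of its underside; carries the two spare discs
- gauge: stepped gauge, fixed, 100 (x) by 190 mm (y), 17 mm high; origin: centre of underside. Between its aluminium jaws an open-topped channel runs along y, 9 mm deep, in three steps each 60 mm long: 40 mm wide (one black dot, at -y), 44 mm (two dots), 48 mm (three dots, at +y). The channel floor is 8 mm above the table
- step1 (a point): centre of the smallest step (40 mm), at the height of the jaws' top; axes as the gauge's (x across the channel, y along it towards the larger steps). A flat disc that does not fit stops with its underside at this height; one that fits (2 mm play) enters 9 mm to the floor, its top then 4 mm above the jaws
- step2 (a point): the same for the middle step (44 mm)
- step3 (a point): the same for the largest step (48 mm)
- stand: fixed stand of the tipping tray, base plate 130 x 110 mm with two cheeks 54 mm high; origin at the centre of its underside; the tray's pivot axis is its y axis, 45 mm up
- tray (a joint): tilt of the tipping tray about the stand's y axis, rad, -0.22 to 0.22: 0 level, positive = blue end down, negative = orange end down. Slight friction: it stays where left; a disc laid on an end tips it to the stop. Aluminium, 204 x 80 mm, long along the stand's x; rims 6 mm above the floor; a low rib across the middle parts a blue and an orange pocket, each 95 x 72 mm
- blue_end (a point): middle of the floor of the blue pocket, 52 mm from the pivot towards the stand's +x; turns with the tray, z out of its floor
- orange_end (a point): middle of the floor of the orange pocket, 52 mm from the pivot towards the stand's -x; turns with the tray, z out of its floor
- spray: green spray bottle, 72 mm across, 190 mm tall; a bystander; origin at its underside
- jar: small amber jar, 48 mm across, 60 mm tall; a bystander; origin at its underside
- dish: shallow glass dish, 90 mm across, 16 mm tall; a bystander; origin at its underside
- tweezers: black tweezers, 130 mm long, lying flat; a bystander; origin at its underside
- scissors: scissors with blue loops, about 170 mm long, lying flat; a bystander; origin at its underside
- caliper: steel caliper, 190 mm long, 12 mm high, lying flat; a bystander; origin at its underside
There are look-alikes about, which are no part of the job. Several things have the shape of the pad; the one meant has the colours described above.

How it is judged (in metres and radians):
On the way, in this order (a step that is already met when the one before it is completed fails the run):
1. the disc is tried in the smallest step: it enters to the floor if it is the small one, else it rests on the jaws there with more than 1 N, flat and within 7 mm of the channel's middle (((x of disc_a in the frame of step1 between -0.006 and 0.006 m and y of disc_a in the frame of step1 between -0.02 and 0.02 m and z of disc_a in the frame of step1 below -0.006 m and angle between disc_a's own z axis and vertical below 0.15 rad) or (x of disc_b in the frame of step1 between -0.007 and 0.007 m and y of disc_b in the frame of step1 between -0.015 and 0.015 m and z of disc_b in the frame of step1 between -0.005 and 0.003 m and angle between disc_b's own z axis and vertical below 0.15 rad and contact force between disc_b and gauge above 1 N) or (x of disc_c in the frame of step1 between -0.007 and 0.007 m and y of disc_c in the frame of step1 between -0.015 and 0.015 m and z of disc_c in the frame of step1 between -0.005 and 0.003 m and angle between disc_c's own z axis and vertical below 0.15 rad and contact force between disc_c and gauge above 1 N))), for 0.05 s.
2. the small disc is lifted out again; the others are tried in the middle step: entered to the floor, or resting on the jaws there with more than 1 N ((height (world z) of disc_a above 0.045 m or (x of disc_b in the frame of step2 between -0.006 and 0.006 m and y of disc_b in the frame of step2 between -0.02 and 0.02 m and z of disc_b in the frame of step2 below -0.006 m and angle between disc_b's own z axis and vertical below 0.15 rad) or (x of disc_c in the frame of step2 between -0.007 and 0.007 m and y of disc_c in the frame of step2 between -0.015 and 0.015 m and z of disc_c in the frame of step2 between -0.005 and 0.003 m and angle between disc_c's own z axis and vertical below 0.15 rad and contact force between disc_c and gauge above 1 N))), for 0.05 s.
3. the small disc is brought over the orange end; the middle disc is lifted out again; the large disc enters the largest step to the floor ((horizontal distance between disc_a and orange_end below 0.04 m or height (world z) of disc_b above 0.045 m or (x of disc_c in the frame of step3 between -0.006 and 0.006 m and y of disc_c in the frame of step3 between -0.02 and 0.02 m and z of disc_c in the frame of step3 below -0.006 m and angle between disc_c's own z axis and vertical below 0.15 rad))), for 0.05 s.
At the end, for the whole second after the job is handed in: The pad's disc rests flat, bar up, in the right pocket (blue if the middle step took it first, else orange), within 30 mm of its middle along the tray, 20 mm across, 6 mm of its floor; the tray is at rest, tipped that way over 0.17 rad; no disc within 80 mm of the pad's centre (((x of disc_a in the frame of orange_end between -0.03 and 0.03 m and y of disc_a in the frame of orange_end between -0.02 and 0.02 m and z of disc_a in the frame of orange_end between -0.004 and 0.006 m and linear speed of disc_a below 0.02 m/s and angle between disc_a's own z axis and vertical below 0.32 rad and value of joint tray below -0.17 rad) or (x of disc_b in the frame of blue_end between -0.03 and 0.03 m and y of disc_b in the frame of blue_end between -0.02 and 0.02 m and z of disc_b in the frame of blue_end between -0.004 and 0.006 m and linear speed of disc_b below 0.02 m/s and angle between disc_b's own z axis and vertical below 0.32 rad and value of joint tray above 0.17 rad) or (x of disc_c in the frame of orange_end between -0.03 and 0.03 m and y of disc_c in the frame of orange_end between -0.02 and 0.02 m and z of disc_c in the frame of orange_end between -0.004 and 0.006 m and linear speed of disc_c below 0.02 m/s and angle between disc_c's own z axis and vertical below 0.32 rad and value of joint tray below -0.17 rad)) and horizontal distance between each of disc_a, disc_b, disc_c and pad above 0.08 m and velocity of joint tray between -0.05 and 0.05 rad/s); the robot touches nothing.
It fails at once if a spare disc is disturbed (a second disc moves more than 15 mm) (distance of each of disc_a, disc_b from where it was at the start of the episode above 0.015 m or distance of each of disc_a, disc_c from where it was at the start of the episode above 0.015 m or distance of each of disc_b, disc_c from where it was at the start of the episode above 0.015 m).
It fails at once if a bystander is moved more than 20 mm (distance of any of spray, jar, dish, tweezers, scissors, caliper from where it was at the start of the episode above 0.02 m).
It fails at once if a disc is forced into the gauge (more than 100 N) (contact force between any of disc_a, disc_b, disc_c and gauge above 100 N).
It fails at once if a disc is dropped (free of the fingers and faster than 0.8 m/s) ((linear speed of disc_a above 0.8 m/s and contact force between disc_a and the fingers below 0.05 N) or (linear speed of disc_b above 0.8 m/s and contact force between disc_b and the fingers below 0.05 N) or (linear speed of disc_c above 0.8 m/s and contact force between disc_c and the fingers below 0.05 N)).
It also fails if it takes over 64 s, if anything falls off the work surface, if the arm or the gripper's body presses on something with over 40 N, if the wrist force passes 120 N, or if a joint passes its speed limit or range.

## Robot

A 6-joint arm with a two-finger parallel gripper is mounted at the origin on the work surface. World frame = base frame: x ahead of the robot, y to its left, z up, the work surface at z = 0. Lengths are in mm, angles in rad, forces in N, time in s.
With the tool pointing down it reaches from about 275 to 750 mm from the base axis. Payload 10.2 kg.
Tool frame: the origin (TCP) lies at the very end of the fingers, on their centre line; the grasp point (between the pads) lies 19 mm behind it; z points along the fingers, y is the line along which they close (so a half turn about z gives the same grasp; the last joint's range is limited). The gripper opens to 85 mm and grips with 20 to 120 N. Pads are 22 mm wide; open, the fingers measure 114 mm over their backs; the gripper's body (76 mm by 85 mm) begins 54 mm behind the grasp point. The pads swing forward as they close: fully open they stand 13 mm farther back than shut.
Start: joints at [-0.223, 0.313, 1.498, -0, 1.331, -0.223], TCP at [525.006, -0.013, 231.294] pointing down, gripper open.
Joint ranges: [-2.94, 2.94], [-0.97, 2.17], [0.19, 2.56], [-1.23, 4.37], [0.02, 3.11], [-2.88, 2.88]. Speed limits (rad/s): [2.39, 2.39, 3.01, 3.14, 3.14, 3.14].

## Interface

Orientations are given as a unit quaternion [w, x, y, z].
In Python, from rig import ctrl gives the robot as it stands.
- The arm moves only by the shell command python3 -m pendant 'ROWS' [FORCE]. ROWS is JSON, a list that holds one entry, the list of rows, each a list of 5 numbers: the shift along the tool's x, y, z normalised to -1 to 1, where 1 is 200 mm, then the turn about the tool's z normalised to -1 to 1, where 1 is pi rad, then the opening, from 0 (shut) to 1 (fully open). In form: [[[dx, dy, dz, spin, hand], ...]]. A call has 1 to 12 rows; each row is the pose to reach, as a shift and turn from the pose commanded when the call began, along the tool's axes at that moment, turning the shorter way round; what a row does not reach only later rows make up. A row lasts 1/10 s, in which the tool goes at most 50 mm and 8.59 degrees, less where a joint would pass 70% of its speed; a pose out of reach is approached as far as the arm can. A call with a number of a shift or a turn outside -1 to 1 is refused whole. A call with a gripper value outside its range is refused whole. The fingers move at their own pace and stop on an object; FORCE is the grip in N (left out, the last holds). Time passes only in rows, so rows that repeat a pose let the fingers close. It gives the time, the measured TCP pose, the force, the opening and the grip force at its end, in the units of the state.
- ctrl.sense(): the state, without advancing time (a new reading comes with each control period).
- ctrl.capture(name): name is "scene" or "side" or "wrist"; returns (picture, depth): 480x640x3 uint8, blue, green, red; 480x640 float32, mm along the optical axis (not along the pixel's ray), 0 where there is no reading.
- ctrl.get_calibration(name): a dict with "K" (3x3 intrinsics, pixels), "origin" and "rotation" of the camera in the world. Camera axes: x right, y down, z forward; pixel columns grow to the right and rows downward; lengths in mm; the calibration is good to about 2 mm. A picture is of the moment at which its call begins: read the wrist's pose just before it. get_calibration takes no time and is no camera call; for the wrist camera it gives the pose at the moment of the call.
- ctrl.finish_job(): hands the job in; it is judged then, once.
The state is a dict: "time_s": time; "joints": joint angles; "dq": joint speeds; "tau": joint torques, N m; "eef_pos": TCP position; "ee_rot": TCP orientation; "force": force on the tool from outside, world axes, zero at the start; "wrist_torque": the same for the moment, N m; "grip_width": opening from 0.0 (shut) to 1.0 (fully open); "grip_force": force on a finger pad.
Only numpy, scipy, OpenCV 4.12 (cv2) and the standard library are available. Lean on these libraries where they do the work, as an engineer would, in place of code of your own. Each camera call takes 0.05 s, during which the arm holds its last target. There are 200 camera calls.

## Working session

There is one attempt and no reset: what is moved stays moved. The work goes in short steps, Python scripts to look and compute and a shell command to move; the robot and the scene stay as the last step left them, time stands still between calls to the robot, and variables do not carry over. Pictures are saved under pics/ and viewed, at most 11 in all, crops included, and the job is handed in when it is done.

```bash
mkdir -p pics; cat > h.py <<'E'
from rig import ctrl
import numpy as np, cv2
def snap(n,f):
    c=ctrl.get_calibration(n); p,d=ctrl.capture(n)
    cv2.imwrite(f'pics/{f}.png',p); np.savez(f'{f}.npz',p=p,d=d,K=c['K'],o=c['origin'],R=c['rotation']); return p,d
def world(f,u,v,z=None):
    a=np.load(f'{f}.npz'); r=np.linalg.inv(a['K'])@[u,v,1.]
    R=a['R'];o=a['o']
    if z is None: 
        s=np.median([x for x in a['d'][v-1:v+2,u-1:u+2].ravel() if x>0] or [0])
    else: s=(z-o[2])/(R@r)[2]
    return np.round(o+R@(r*s),1)
E
python3 - <<'E'
from h import *
print(ctrl.sense())
for n in('scene','side'):
    snap(n,n); c=ctrl.get_calibration(n); print(c)
E
```

```text
{'time_s': 0.0, 'joints': array([-2.23368436e-01,  3.13441793e-01,  1.49845054e+00,  2.25350878e-05,
        1.33099973e+00, -2.23367475e-01]), 'dq': array([ 8.91754053e-05, -1.61909336e-03,  2.69339879e-04,  2.29893909e-03,
       -9.21832464e-04, -1.80647930e-04]), 'tau': array([-5.78409599e-04, -4.12261176e+01, -2.59742296e+01, -3.58453699e-04,
        4.11797926e-03, -1.23038126e-05]), 'eef_pos': array([5.24739001e+02, 6.94245453e-02, 2.30734213e+02]), 'ee_rot': array([-5.55596158e-04,  7.07108869e-01,  7.07104395e-01, -3.36971319e-04]), 'force': array([0.35142673, 0.03975942, 0.1483491 ]), 'wrist_torque': array([-0.00058536,  0.00956446, -0.02473802]), 'grip_force': 0.0, 'grip_width': 1.002776603708895}
{'K': array([[442.8517104 ,   0.        , 327.18869567],
       [  0.        , 442.8517104 , 239.6284867 ],
       [  0.        ,   0.        ,   1.        ]]), 'origin': array([1146.52212005, -254.45494714,  629.05618698]), 'rotation': array([-0.35285324,  0.76118501,  0.48891842, -0.23885298])}
{'K': array([[495.70844506,   0.        , 312.14267962],
       [  0.        , 495.70844506, 238.16115819],
       [  0.        ,   0.        ,   1.        ]]), 'origin': array([ 448.54602768, -895.07127538,  715.8683542 ]), 'rotation': array([-0.45734586,  0.88690784, -0.06124053,  0.02188269])}
```

View both.

```bash
sed -i "s/    R=a\['R'\];o=a\['o'\]/    q=a['R'];o=a['o'];R=Rotation.from_quat(np.r_[q[1:],q[0]]).as_matrix()/; 2a from scipy.spatial.transform import Rotation" h.py; cat h.py | head -5
```

```text
from rig import ctrl
import numpy as np, cv2
from scipy.spatial.transform import Rotation
def snap(n,f):
    c=ctrl.get_calibration(n); p,d=ctrl.capture(n)
```

View pics/scene.png

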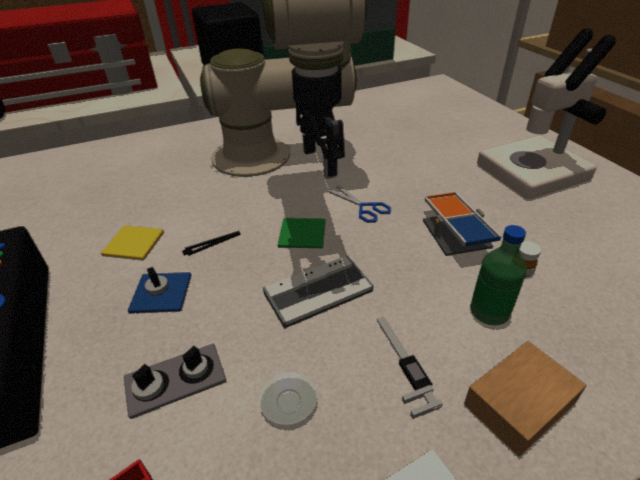

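View pics/side.png

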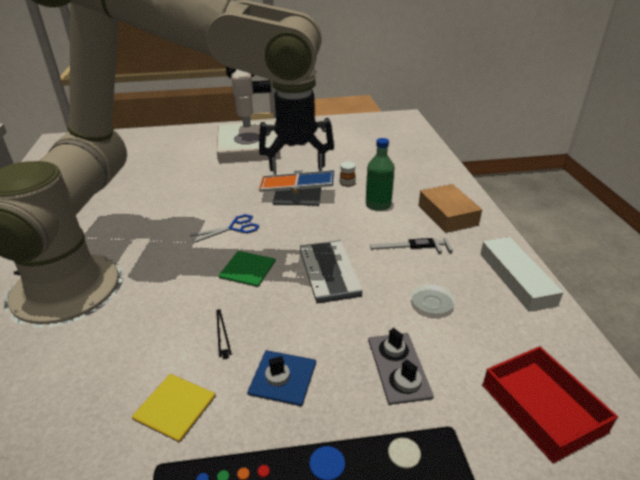

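The scene view shows the pad disc at (157,284), the gauge around (318,288), the tray at (460,215) with blue towards the camera, and the spares at (147,380) and (195,364). In the side view the disc is at (278,372), the gauge at (330,270), and the tray at (297,182).

```bash
python3 - <<'E'
from h import *
for t,f,u,v,z in [('bar','scene',152,268,55),('bar','side',277,360,55),('padc','scene',160,291,10),('padc','side',283,377,10),
 ('g','scene',265,292,17),('g','scene',285,321,17),('g','scene',372,290,17),('g','scene',347,260,17),
 ('g','side',300,246,17),('g','side',341,241,17),('g','side',361,293,17),('g','side',315,301,17),
 ('t','side',266,175,55),('t','side',332,172,55),('t','side',334,185,55),('t','side',261,190,55),('t','scene',426,197,55),('t','scene',455,194,55),('t','scene',498,237,55),('t','scene',463,243,55)]:
  print(t,f,world(f,u,v,z),world(f,u,v))
E
```

```text
bar scene [ 442.1 -317.9   55. ] [ 442.2 -317.9   55.1]
bar side [ 450.9 -321.5   55. ] [ 450.9 -321.6   55.1]
padc scene [ 461.6 -317.    10. ] [ 468.6 -316.4   16.3]
padc side [ 458.8 -322.4   10. ] [ 458.6 -332.5   22.5]
g scene [ 557.7 -133.7   17. ] [ 555.6 -133.2   14.8]
g scene [ 640.9 -123.3   17. ] [ 639.9 -123.    15.8]
g scene [639.4  53.   17. ] [628.5  59.6   3.9]
g scene [542.9  47.3  17. ] [543.2  47.1  17.3]
g side [530.   50.6  17. ] [531.9  72.    1.2]
g side [629.8  55.8  17. ] [633.6  75.8   2.3]
g side [ 638.5 -133.9   17. ] [ 640.1 -127.6   11.2]
g side [ 539.8 -144.    17. ] [ 5.420e+02 -1.256e+02 -1.000e-01]
t side [467.8 347.3  55. ] [468.2 372.5  41.6]
t side [653.2 335.1  55. ] [651.7 326.6  59.6]
t side [646.5 261.   55. ] [663.5 360.2  -1.7]
t side [450.1 265.2  55. ] [450.1 295.3  37.9]
t scene [464.9 285.9  55. ] [447.7 299.5  40.5]
t scene [483.3 352.6  55. ] [463.6 370.6  38. ]
t scene [648.5 335.6  55. ] [654.9 328.1  62.4]
t scene [633.8 260.3  55. ] [635.9 258.2  57.4]
```

```bash
python3 - <<'E'
from h import *
snap('wrist','w0')
E
```

```text
(no output)
```

View pics/w0.png

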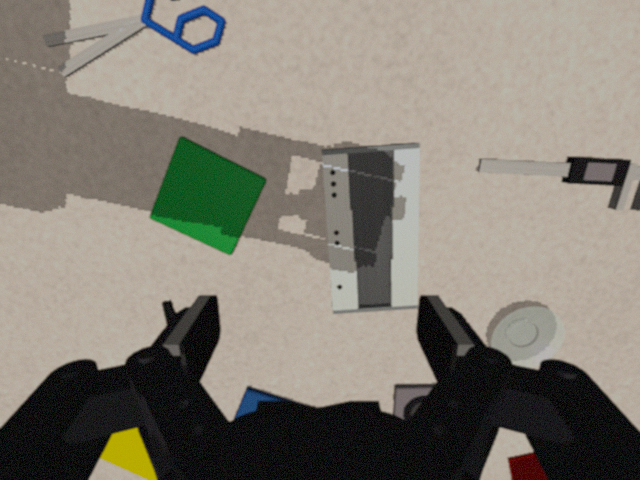

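The wrist view shows the gauge with its corners at about (323,150), (419,145), (418,308) and (333,311). The single dot is at (340,287), so the small step is at the -y end.

```bash
python3 - <<'E'
from h import *
p=cv2.imread('pics/w0.png')[130:330,300:440]
cv2.imwrite('pics/w0c.png',cv2.resize(p,None,fx=4,fy=3,interpolation=cv2.INTER_CUBIC))
for u,v in [(323,150),(419,145),(418,308),(333,311),(340,287),(337,238),(334,184)]: print(world('w0',u,v,17),world('w0',u,v))
E
```

```text
[529.1  54.5  17. ] [529.1  54.6  17.2]
[627.   59.6  17. ] [627.   59.6  17. ]
[ 642.6 -127.3   17. ] [567.3   2.3 244.4]
[ 542.  -131.5   17. ] [ 542.  -131.5   17. ]
[ 549.7 -100.1   17. ] [549.6 -99.5  18.2]
[545.1 -40.3  17. ] [545.1 -40.2  17.1]
[540.9  19.7  17. ] [540.9  19.7  17.4]
```

View pics/w0c.png

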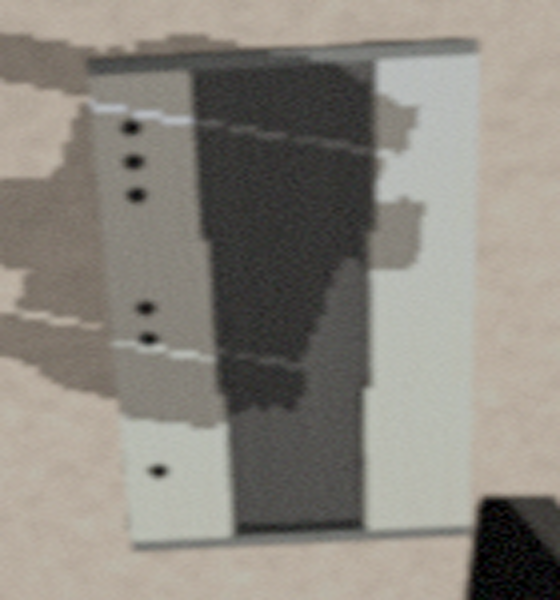

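The crop shows the channel edges at crop x of 230–366 (one dot), 215–371 (two dots) and 199–375 (three dots).

```bash
python3 - <<'E'
from h import *
W=lambda u,v,z=17:world('w0',300+u/4,130+v/3,z)
m=[]
for l,r,y in[(230,366,470),(215,371,320),(199,375,160)]:
    a,b=W(l,y),W(r,y); m.append((a+b)/2); print(a,b,np.linalg.norm(b-a),m[-1])
for c in [(93,72),(477,52),(470,528),(133,543)]: print(W(*c))
print(ctrl.get_calibration('wrist'))
# disc/pad and tray clouds
for f in('scene','side'):
    a=np.load(f+'.npz'); v,u=np.mgrid[0:480,0:640]; q=a['R'];R=Rotation.from_quat(np.r_[q[1:],q[0]]).as_matrix()
    P=(np.stack([u,v,np.ones_like(u)],-1)@np.linalg.inv(a['K']).T*a['d'][...,None])@R.T+a['o']
    top=P[(abs(P[...,2]-55)<3)&(abs(P[...,0]-450)<40)&(abs(P[...,1]+320)<40)]
    print(f,len(top),top.mean(0),top.min(0),top.max(0)); 
    if len(top)>3: print(cv2.minAreaRect(top[:,:2].astype(np.float32)))
    dt=P[(abs(P[...,2]-23)<2)&(abs(P[...,0]-450)<40)&(abs(P[...,1]+320)<40)]
    print(cv2.minEnclosingCircle(dt[:,:2].astype(np.float32)) if len(dt) else 0)
E
```

```text
[570.  -99.6  17. ] [609.4 -99.5  17. ] 39.400126903348905 [589.7  -99.55  17.  ]
[563.7 -38.7  17. ] [606.8 -38.6  17. ] 43.10011600912453 [585.25 -38.65  17.  ]
[557.5  20.4  17. ] [603.9  20.5  17. ] 46.40010775849554 [580.7   20.45  17.  ]
[529.4  50.5  17. ]
[627.5  57.3  17. ]
[ 641.8 -124.7   17. ]
[ 542.3 -131.5   17. ]
{'K': array([[339.1002066 ,   0.        , 318.01217453],
       [  0.        , 339.1002066 , 233.69641933],
       [  0.        ,   0.        ,   1.        ]]), 'origin': array([524.30921877,  76.29593529, 374.22823624]), 'rotation': array([ 1.50857314e-01,  9.88555335e-01,  5.96722156e-04, -2.55166122e-04])}
scene 63 [ 450.20205695 -319.4068271    54.64122725] [ 435.16159164 -326.97826256   52.48014499] [ 462.48945417 -312.43101423   56.5802739 ]
((448.9954528808594, -319.58355712890625), (26.63910675048828, 12.051553726196289), 8.715853691101074)
((450.11865234375, -318.8902282714844), 21.98275375366211)
side 95 [ 449.4740515  -322.26378512   54.73492474] [ 437.01092079 -330.6092113    52.07885854] [ 461.22436515 -312.56921834   57.68554292]
((449.6157531738281, -321.6928405761719), (24.635398864746094, 13.593680381774902), 13.664039611816406)
((450.0957946777344, -322.4889831542969), 20.923160552978516)
```

```bash
python3 -m pendant '[[[-1,-0.375,-0.2,0.439,0.7],[-1,-0.375,-0.2,0.439,0.7],[-1,-0.375,-0.2,0.439,0.7],[-1,-0.375,-0.2,0.439,0.7],[-1,-0.375,-0.2,0.439,0.7],[-1,-0.375,-0.2,0.439,0.7],[-1,-0.375,-0.2,0.439,0.7],[-1,-0.375,-0.2,0.439,0.7],[-1,-0.375,-0.2,0.439,0.7],[-1,-0.375,-0.2,0.439,0.7],[-1,-0.375,-0.2,0.439,0.7]]]' 40
cat >> h.py <<'E'
def rel(x,y,z,ang=None):
    """normalised shift to world target; ang = wanted world heading of tool y in deg"""
    s=ctrl.sense(); q=s['ee_rot']; R=Rotation.from_quat(np.r_[q[1:],q[0]]).as_matrix()
    d=R.T@(np.array([x,y,z])-s['eef_pos'])/200
    h=np.degrees(np.arctan2(R[1,1],R[0,1]))
    print('eef',s['eef_pos'].round(1),'heading',h.round(1),'shift',d.round(4),'F',s['force'].round(1),'t',s['time_s'],'grip',s['grip_width'],s['grip_force'])
    if ang is not None: print('spin',round((-(ang-h)+90)%180-90,2)/180)
E
python3 -c "
from h import *
rel(449.8,-320.7,90,-79)"
```

```text
time_s: 1.25
eef_pos: [450.0, -200.0, 271.2]
ee_rot: [-0.0, 0.995, 0.097, -0.0]
force: [0.4, -0.2, 0.4]
grip_width: 0.699
grip_force: 0.0
eef [ 450.  -200.   271.2] heading -78.9 shift [-0.1172  0.5924  0.9058] F [ 0.4 -0.2  0.4] t 1.25 grip 0.6990715985324306 0.0
spin 0.0007222222222222223
```

```bash
python3 -m pendant '[[[-0.117,0.592,0.3,0,0.7],[-0.117,0.592,0.3,0,0.7],[-0.117,0.592,0.6,0,0.7],[-0.117,0.592,0.8,0,0.7],[-0.117,0.592,0.9,0,0.7],[-0.117,0.592,0.9,0,0.7],[-0.117,0.592,0.9,0,0.7]]]'
python3 - <<'E'
from h import *
snap('wrist','w1')
rel(449.8,-320.7,29,-79)
E
```

```text
time_s: 1.95
eef_pos: [450.0, -320.9, 92.4]
ee_rot: [0.0, 0.995, 0.097, 0.0]
force: [0.8, -0.6, 0.5]
grip_width: 0.696
grip_force: 0.0
eef [ 450.5 -321.2   93.5] heading -78.9 shift [-0.0033 -0.0042  0.3225] F [-0.9 -0.1  1.5] t 2.0 grip 0.6974334427807336 0.0
spin 0.00044444444444444447
```

View pics/w1.png

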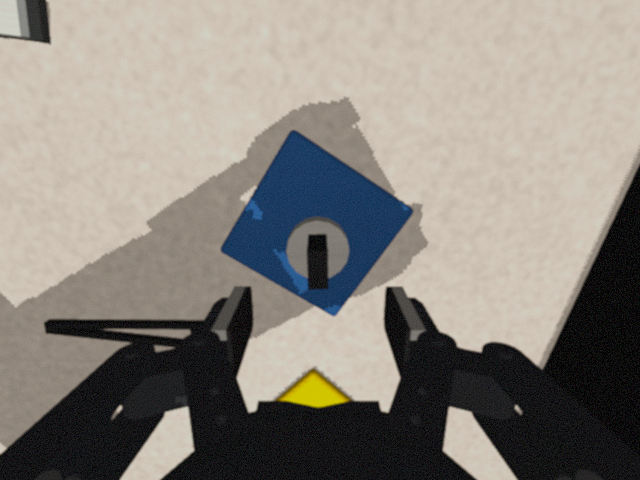

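The disc is at (318,248), about 64 px wide, and its bar lines up with the fingers. I'll compute its centre.

```bash
python3 - <<'E'
from h import *
print(world('w1',318,249,23),world('w1',287,249,23),world('w1',350,249,23),world('w1',318,236,55),world('w1',318,264,55),world('w1',318,289,55))
E
```

```text
[ 448.5 -321.2   23. ] [ 444.5 -300.9   23. ] [ 452.7 -342.2   23. ] [ 467.6 -317.5   55. ] [ 451.  -320.8   55. ] [ 435.4 -323.8   55. ]
```

```bash
python3 -m pendant '[[[0,0,0.2,0,0.7],[0,0,0.32,0,0.7],[0,0,0.32,0,0.7],[0,0,0.32,0,0.7],[0,0,0.32,0,0],[0,0,0.32,0,0],[0,0,0.32,0,0],[0,0,0.32,0,0],[0,0,0.32,0,0],[0,0,0.32,0,0]]]' 40
```

```text
time_s: 3.0
eef_pos: [450.0, -321.1, 28.3]
ee_rot: [0.001, 0.995, 0.096, 0.0]
force: [-0.2, 0.6, 7.7]
grip_width: 0.133
grip_force: 40.0
```

```bash
python3 -m pendant '[[[0,0,-0.25,0,0],[0,0,-0.5,0,0],[0.897,-0.952,-0.5,-0.46,0],[0.897,-0.952,-0.5,-0.46,0],[0.897,-0.952,-0.5,-0.46,0],[0.897,-0.952,-0.5,-0.46,0],[0.897,-0.952,-0.5,-0.46,0],[0.897,-0.952,-0.5,-0.46,0],[0.897,-0.952,-0.5,-0.46,0],[0.897,-0.952,-0.5,-0.46,0],[0.897,-0.952,-0.5,-0.46,0],[0.897,-0.952,-0.5,-0.46,0]]]'
python3 -m pendant '[[[0,0,0,0,0],[0,0,0,0,0]]]'
python3 - <<'E'
from h import *
snap('wrist','w2')
rel(589.5,-99.5,17+18.3,4)
E
```

```text
time_s: 4.2
eef_pos: [589.3, -99.5, 127.1]
ee_rot: [-0.0, 0.681, 0.732, -0.0]
force: [-0.1, 0.3, -0.8]
grip_width: 0.129
grip_force: 39.3
time_s: 4.4
eef_pos: [589.3, -99.6, 127.2]
ee_rot: [-0.0, 0.684, 0.729, -0.0]
force: [-1.1, 0.5, -1.2]
grip_width: 0.133
grip_force: 39.3
eef [589.3 -99.6 127.2] heading 3.6 shift [4.000e-04 9.000e-04 4.596e-01] F [ 0.2  0.1 -1. ] t 4.45 grip 0.13494381459737556 39.26780462265015
spin -0.002
```

View pics/w2.png

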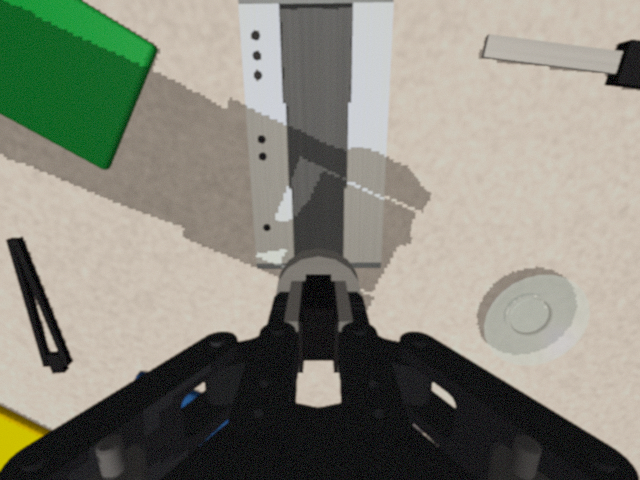

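The wrist view shows the disc held level in front of the gauge. The dots are at (267,228), (262,148) and (257,56). I'll get the channel edges from row profiles.

```bash
python3 - <<'E'
from h import *
g=cv2.imread('pics/w2.png',0).astype(int)
for v in (225,148,56):
    print(v,'L',list(g[v,276:298]),'from276 R',list(g[v,338:362]))
for u,v in [(267,228),(262,148),(257,56)]: print(world('w2',u,v,17))
def st(l,r,v):
    a,b=world('w2',l,v,17),world('w2',r,v,17);print((a+b)/2,np.linalg.norm(a-b))
st(293,345,225);st(287.5,348,148);st(281.5,352.5,56)
E
```

```text
225 L [np.int64(148), np.int64(151), np.int64(148), np.int64(147), np.int64(149), np.int64(147), np.int64(150), np.int64(150), np.int64(147), np.int64(147), np.int64(147), np.int64(152), np.int64(154), np.int64(153), np.int64(147), np.int64(146), np.int64(126), np.int64(98), np.int64(63), np.int64(59), np.int64(59), np.int64(52)] from276 R [np.int64(62), np.int64(54), np.int64(58), np.int64(57), np.int64(69), np.int64(94), np.int64(130), np.int64(149), np.int64(150), np.int64(150), np.int64(153), np.int64(149), np.int64(149), np.int64(149), np.int64(151), np.int64(150), np.int64(148), np.int64(150), np.int64(154), np.int64(152), np.int64(148), np.int64(148), np.int64(148), np.int64(150)]
148 L [np.int64(156), np.int64(155), np.int64(150), np.int64(154), np.int64(151), np.int64(151), np.int64(155), np.int64(150), np.int64(158), np.int64(156), np.int64(142), np.int64(116), np.int64(82), np.int64(62), np.int64(59), np.int64(58), np.int64(63), np.int64(59), np.int64(62), np.int64(62), np.int64(58), np.int64(65)] from276 R [np.int64(73), np.int64(76), np.int64(73), np.int64(76), np.int64(
[... 456 characters left out ...]
p.int64(98), np.int64(104), np.int64(103), np.int64(106), np.int64(99), np.int64(104), np.int64(101), np.int64(94), np.int64(97), np.int64(102), np.int64(98)] from276 R [np.int64(98), np.int64(98), np.int64(95), np.int64(100), np.int64(92), np.int64(97), np.int64(98), np.int64(101), np.int64(104), np.int64(97), np.int64(99), np.int64(98), np.int64(104), np.int64(138), np.int64(179), np.int64(203), np.int64(208), np.int64(207), np.int64(207), np.int64(206), np.int64(207), np.int64(207), np.int64(207), np.int64(205)]
[ 549.  -100.5   17. ]
[544.2 -40.1  17. ]
[540.   19.9  17. ]
[589.3 -95.4  17. ] 40.48357691706599
[584.6 -37.5  17. ] 43.88940646670898
[580.25  22.45  17.  ] 47.80062761094256
```

```bash
python3 -m pendant '[[[-0.002,-0.0015,0.2,-0.004,0],[-0.002,-0.0015,0.35,-0.004,0],[-0.002,-0.0015,0.43,-0.004,0],[-0.002,-0.0015,0.44,-0.004,0],[-0.002,-0.0015,0.44,-0.004,0]]]'
python3 -m pendant '[[[0,0,0.01,0,0],[0,0,0.015,0,0],[0,0,0.02,0,0],[0,0,0.02,0,0]]]'
```

```text
time_s: 4.95
eef_pos: [589.3, -100.1, 39.6]
ee_rot: [0.0, 0.679, 0.734, 0.0]
force: [0.4, -0.2, 0.6]
grip_width: 0.13
grip_force: 39.3
time_s: 5.35
eef_pos: [589.2, -100.0, 35.5]
ee_rot: [0.0, 0.679, 0.734, 0.0]
force: [-0.7, 0.4, 0.1]
grip_width: 0.134
grip_force: 39.3
```

```bash
python3 -m pendant '[[[0,0,0.005,0,0],[0,0,0.01,0,0],[0,0,0.01,0,0],[0,0,0.01,0,0]]]'; python3 -m pendant '[[[0,0,0.003,0,0],[0,0,0.005,0,0],[0,0,0.005,0,0]]]'
```

```text
time_s: 5.75
eef_pos: [589.7, -100.2, 34.5]
ee_rot: [0.001, 0.679, 0.734, 0.0]
force: [-3.1, 0.1, 7.7]
grip_width: 0.132
grip_force: 40.6
time_s: 6.05
eef_pos: [589.7, -100.2, 34.2]
ee_rot: [0.001, 0.679, 0.734, 0.0]
force: [-6.2, 2.0, 14.0]
grip_width: 0.131
grip_force: 41.5
```

```bash
python3 -m pendant '[[[0,-0.003,-0.004,0,0],[0,-0.006,-0.004,0,0],[0,-0.006,0,0,0],[0,-0.006,0.002,0,0]]]'; python3 -m pendant '[[[0,-0.002,0,0,0],[0,-0.004,0,0,0],[0,-0.004,0,0,0]]]'; python3 -m pendant '[[[0,0.007,0,0,0],[0,0.014,0,0,0],[0,0.014,0,0,0]]]';python3 -m pendant '[[[0,0.003,0,0,0],[0,0.006,0,0,0],[0,0.006,0,0,0]]]'
```

```text
time_s: 6.45
eef_pos: [589.3, -100.7, 33.4]
ee_rot: [0.002, 0.679, 0.734, 0.001]
force: [2.1, -1.4, 7.6]
grip_width: 0.131
grip_force: 40.5
time_s: 6.75
eef_pos: [589.1, -100.8, 33.2]
ee_rot: [0.003, 0.679, 0.734, 0.001]
force: [7.0, -0.1, 3.1]
grip_width: 0.131
grip_force: 40.0
time_s: 7.05
eef_pos: [589.6, -100.7, 33.0]
ee_rot: [0.0, 0.679, 0.734, -0.001]
force: [-6.3, -1.5, 12.1]
grip_width: 0.133
grip_force: 41.2
time_s: 7.35
eef_pos: [589.8, -100.7, 33.0]
ee_rot: [-0.001, 0.679, 0.734, -0.002]
force: [-12.3, -3.9, 15.6]
grip_width: 0.134
grip_force: 41.7
```

```bash
python3 -m pendant '[[[0,-0.009,-0.005,0,0],[0,-0.009,-0.005,0,0],[0,-0.009,-0.005,0,0]]]'; python3 -m pendant '[[[0,0,0.007,0,0],[0,0,0.012,0,0],[0,0,0.012,0,0]]]'
python3 - <<'E'
from h import *
snap('wrist','w3'); snap('side','s3'); rel(589,-100,60)
p=cv2.imread('pics/w3.png')[120:370,220:420]; cv2.imwrite('pics/w3c.png',cv2.resize(p,None,fx=3,fy=2.4,interpolation=cv2.INTER_CUBIC))
E
```

```text
time_s: 7.65
eef_pos: [589.4, -100.6, 33.2]
ee_rot: [0.0, 0.679, 0.734, -0.0]
force: [-2.2, -5.0, 5.6]
grip_width: 0.133
grip_force: 40.5
time_s: 7.95
eef_pos: [589.6, -100.5, 32.2]
ee_rot: [0.001, 0.679, 0.734, -0.0]
force: [-7.4, -2.4, 16.9]
grip_width: 0.133
grip_force: 42.1
eef [ 589.6 -100.5   32.1] heading 4.5 shift [ 0.0025 -0.0025 -0.1394] F [-6.1 -2.1 16.3] t 8.05 grip 0.13463948719996285 42.11186349391937
```

View pics/w3c.png

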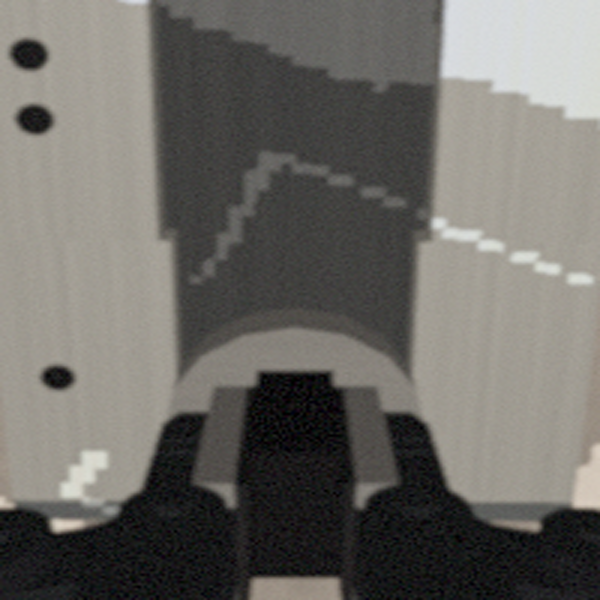

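The disc sits centred over the one-dot step, about 81 px wide against a channel of about 77 px. I'll compute the diameter.

```bash
python3 - <<'E'
from h import *
for z in (30,28,21): print(z,world('w3',278.3,285,z),world('w3',359.3,285,z), np.linalg.norm(world('w3',278.3,285,z)-world('w3',359.3,285,z)))
a=np.load('w3.npz'); 
# disc top heights: depth samples on the visible ring
for u,v in [(318,264),(305,266),(330,266),(290,276),(346,276),(285,282),(350,282)]: print(u,v,a['p'][v,u],world('w3',u,v))
E
```

```text
30 [569.9 -96.6  30. ] [608.  -93.5  30. ] 38.22590744508234
28 [569.7 -97.6  28. ] [608.4 -94.5  28. ] 38.82396167317285
21 [ 569.1 -101.    21. ] [609.6 -97.8  21. ] 40.626223058512345
318 264 [124 130 133] [587.8 -85.4  27.7]
305 266 [124 131 138] [581.8 -86.9  27.7]
330 266 [122 132 136] [593.5 -86.   27.5]
290 276 [122 130 136] [575.  -92.9  26.9]
346 276 [124 131 136] [601.7 -90.8  26.9]
285 282 [125 131 135] [572.8 -96.   27.5]
350 282 [124 131 136] [603.9 -93.7  27.1]
```

```bash
python3 - <<'E'
from h import *
for n,u,v in [('jawL',255,250),('jawR',375,250),('jawR',380,300),('floor',310,230),('floor',330,200),('bar',318,280),('bar',318,290),('bar',312,300)]: print(n,world('w3',u,v))
for n,u,v in [('w2 disc',318,262),('w2 disc',300,268),('w2 disc',340,268),('w2 bar',318,285),('jaw',375,200),('jaw',262,200)]: print(n,world('w2',u,v))
print('bar start',world('w1',318,245),world('w1',318,255),'disc',world('w1',300,235),world('w1',340,235),'pad',world('w1',318,200))
# arc edge -> circle, disc top
P=[]
a=np.load('w3.npz')['p'].astype(int).sum(2)
for u in range(284,353,4): print(u,[int(x) for x in a[250:280:2,u]])
E
```

```text
jawL [556.4 -84.6  17.4]
jawR [615.7 -79.8  17.6]
jawR [ 621.8 -106.9   18. ]
floor [582.8 -74.7   8.9]
floor [591.7 -58.4   8.5]
bar [588.2 -90.2  34.8]
bar [588.2 -90.4  44.5]
bar [585.8 -90.7  52.9]
w2 disc [587.8 -83.5 122.7]
w2 disc [579.5 -87.  122.7]
w2 disc [598.3 -85.9 122.6]
w2 bar [588.1 -89.3 135. ]
jaw [630.4 -72.9  17.5]
jaw [544.9 -78.4  17.6]
bar start [ 459.6 -319.1   47. ] [ 456.7 -319.7   55.7] disc [ 456.1 -307.7   23.7] [ 461.1 -333.5   23.4] pad [ 478.6 -315.3   10.6]
284 [195, 194, 200, 177, 187, 180, 193, 197, 212, 226, 250, 330, 389, 388, 385]
288 [190, 186, 180, 195, 183, 206, 230, 218, 243, 364, 397, 394, 385, 385, 378]
292 [191, 192, 178, 201, 219, 220, 234, 279, 380, 397, 389, 384, 392, 382, 378]
296 [208, 194, 200, 225, 227, 228, 311, 382, 383, 391, 388, 379, 402, 400, 388]
300 [178, 204, 223, 224, 242, 338, 390, 385, 388, 394, 389, 386, 389, 372, 385]
304 [209, 240, 230, 229, 269, 378, 390, 388, 388, 401, 391, 398, 389, 375, 353]
308 [226, 225, 237, 235, 313, 386, 391, 380, 383, 399, 377, 391, 266, 17, 84]
312 [223, 238, 225, 252, 372, 388, 377, 385, 394, 395, 392, 403, 270, 24, 10]
316 [235, 227, 223, 298, 398, 389, 381, 383, 386, 396, 395, 401, 288, 43, 22]
320 [228, 233, 209, 289, 393, 394, 398, 395, 396, 392, 392, 390, 288, 60, 27]
324 [235, 232, 212, 251, 369, 386, 387, 388, 386, 390, 390, 400, 263, 39, 4]
328 [222, 224, 225, 245, 327, 379, 393, 383, 399, 390, 382, 396, 272, 37, 18]
332 [202, 222, 238, 212, 275, 385, 382, 385, 378, 397, 383, 388, 393, 368, 385]
336 [192, 206, 226, 234, 231, 301, 373, 389, 402, 386, 400, 396, 395, 383, 377]
340 [184, 194, 193, 230, 247, 204, 300, 386, 384, 395, 388, 386, 403, 397, 381]
344 [183, 189, 194, 186, 217, 230, 227, 254, 372, 386, 393, 395, 387, 385, 388]
348 [176, 185, 186, 194, 193, 199, 227, 216, 255, 335, 403, 389, 395, 388, 381]
352 [193, 192, 190, 183, 163, 196, 177, 199, 202, 219, 245, 288, 365, 397, 389]
```

```bash
python3 - <<'E'
from h import *
from scipy.optimize import least_squares
E=[(284,271.5),(288,267.7),(292,265),(296,262.2),(300,260),(304,259),(308,258.2),(312,257),(316,256.3),(320,256.3),(324,257),(328,258),(332,259),(336,260.5),(340,262.7),(344,265.2),(348,268),(352,272.5)]
for z in (26.8,29.8):
    P=np.array([world('w3',u,v,z)[:2] for u,v in E])
    s=least_squares(lambda p:np.hypot(P[:,0]-p[0],P[:,1]-p[1])-p[2],[589,-100,20]); print(z,s.x, np.abs(s.fun).max())
# scene-wide: compare all three discs' top width in 'side' (start)
E
```

```text
26.8 [ 589.04144105 -102.48081193   20.48587788] 0.25058675979981615
29.8 [ 588.93448926 -100.96675052   20.12764847] 0.24898283707213764
```

```bash
python3 -m pendant '[[[0,0,-0.008,0,0],[0,0,-0.014,0,0],[0,0,-0.014,0,0]]]'; python3 -m pendant '[[[0,-0.005,0,0,0],[0,-0.005,0,0,0],[0,-0.005,0,0,0]]]'; python3 -m pendant '[[[0,0.01,0,0,0],[0,0.01,0,0,0],[0,0.01,0,0,0]]]';python3 -m pendant '[[[0,-0.005,0.015,0,0],[0,-0.005,0.024,0,0],[0,-0.005,0.024,0,0]]]'
```

```text
time_s: 8.35
eef_pos: [589.4, -100.4, 32.4]
ee_rot: [0.0, 0.679, 0.734, -0.0]
force: [2.3, -5.9, -4.1]
grip_width: 0.132
grip_force: 40.0
time_s: 8.65
eef_pos: [589.2, -100.4, 32.6]
ee_rot: [0.001, 0.679, 0.734, 0.0]
force: [6.8, -5.0, -6.6]
grip_width: 0.132
grip_force: 39.8
time_s: 8.95
eef_pos: [589.5, -100.4, 32.5]
ee_rot: [-0.001, 0.679, 0.734, -0.001]
force: [-3.3, -5.5, 0.4]
grip_width: 0.136
grip_force: 40.8
time_s: 9.25
eef_pos: [589.6, -100.4, 30.8]
ee_rot: [0.001, 0.679, 0.735, -0.0]
force: [-9.1, -2.8, 22.0]
grip_width: 0.133
grip_force: 44.0
```

```bash
python3 -m pendant '[[[0,0,-0.02,0,0],[0,0,-0.04,0,0],[0,0,-0.06,0,0],[0,0,-0.09,0,0],[0,0,-0.12,0,0],[0,0,-0.15,0,0],[0,0,-0.15,0,0]]]'
python3 - <<'E'
from h import *
rel(584.9,-40,60,4.4)
E
```

```text
time_s: 9.95
eef_pos: [589.9, -100.0, 59.7]
ee_rot: [0.001, 0.679, 0.734, 0.0]
force: [-0.4, -0.8, -0.2]
grip_width: 0.134
grip_force: 43.7
eef [ 589.9 -100.    59.7] heading 4.5 shift [ 0.3013 -0.0011 -0.0016] F [-0.4 -0.8 -0.2] t 9.95 grip 0.13355908055890045 43.72916400432587
spin 0.0006111111111111111
```

```bash
python3 -m pendant '[[[0.25,-0.001,0,0,0],[0.301,-0.001,0,0,0],[0.301,-0.001,0,0,0],[0.301,-0.001,0,0,0]]]'
python3 - <<'E'
from h import *
snap('wrist','w4'); rel(584.9,-40,35,4.4)
for u,v in [(318,262),(300,268),(340,268),(318,266)]: print(world('w4',u,v))
E
python3 -m pendant '[[[0,0,0.05,0,0],[0,0,0.1,0,0],[0,0,0.115,0,0],[0,0,0.12,0,0],[0,0,0.12,0,0]]]'
```

```text
time_s: 10.35
eef_pos: [584.6, -40.6, 58.6]
ee_rot: [0.0, 0.679, 0.734, -0.0]
force: [0.4, -1.4, 0.5]
grip_width: 0.131
grip_force: 43.7
eef [584.7 -41.   58.6] heading 4.5 shift [0.0049 0.0016 0.1178] F [-0.1  0.2 -1. ] t 10.4 grip 0.12918045907943365 43.72292876243591
spin 0.0003888888888888889
[582.8 -24.4  54.3]
[574.6 -28.6  53.2]
[593.4 -26.9  53.6]
[583.  -26.6  53.9]
time_s: 10.9
eef_pos: [584.5, -40.1, 34.3]
ee_rot: [-0.0, 0.679, 0.734, -0.0]
force: [0.2, -0.7, -1.2]
grip_width: 0.134
grip_force: 43.7
```

```bash
python3 -m pendant '[[[0,0,0.005,0,0],[0,0,0.01,0,0],[0,0,0.01,0,0]]]'; python3 -m pendant '[[[0,0,0.005,0,0],[0,0,0.01,0,0],[0,0,0.01,0,0]]]'
```

```text
time_s: 11.2
eef_pos: [584.4, -40.0, 32.5]
ee_rot: [0.0, 0.679, 0.734, 0.0]
force: [0.9, 0.2, -1.3]
grip_width: 0.129
grip_force: 43.7
time_s: 11.5
eef_pos: [584.4, -40.0, 30.4]
ee_rot: [-0.0, 0.679, 0.734, -0.0]
force: [0.6, 0.6, -1.3]
grip_width: 0.134
grip_force: 43.7
```

It enters the middle step freely, so I'll go on to the floor.

```bash
python3 -m pendant '[[[0,0,0.005,0,0],[0,0,0.01,0,0],[0,0,0.015,0,0],[0,0,0.015,0,0]]]'; python3 -m pendant '[[[0,0,0.005,0,0],[0,0,0.01,0,0],[0,0,0.01,0,0]]]'
```

```text
time_s: 11.9
eef_pos: [584.3, -40.0, 27.3]
ee_rot: [-0.0, 0.679, 0.734, -0.0]
force: [-0.6, 0.7, -2.0]
grip_width: 0.134
grip_force: 43.7
time_s: 12.2
eef_pos: [584.6, -40.0, 26.3]
ee_rot: [0.0, 0.679, 0.734, 0.0]
force: [-2.7, 0.9, 6.4]
grip_width: 0.132
grip_force: 44.7
```

```bash
python3 -m pendant '[[[0,-0.005,-0.005,0,0],[0,-0.005,-0.005,0,0],[0,-0.005,-0.005,0,0]]]'; python3 -m pendant '[[[0,0.01,0,0,0],[0,0.01,0,0,0],[0,0.01,0,0,0]]]'
python3 - <<'E'
from h import *
snap('wrist','w5'); rel(584.9,-40,100,4.4)
for u,v in [(318,262),(300,268),(340,268),(318,266)]: print(world('w5',u,v))
E
```

```text
time_s: 12.5
eef_pos: [583.4, -40.1, 26.4]
ee_rot: [0.0, 0.679, 0.734, 0.0]
force: [0.4, 0.4, -0.3]
grip_width: 0.134
grip_force: 43.7
time_s: 12.8
eef_pos: [585.5, -39.9, 26.4]
ee_rot: [-0.0, 0.679, 0.734, -0.0]
force: [0.2, 0.1, -0.6]
grip_width: 0.13
grip_force: 43.7
eef [585.4 -39.9  26.4] heading 4.5 shift [-1.00e-04 -2.70e-03 -3.68e-01] F [-0.5 -0.4 -1.1] t 12.85 grip 0.1297483115853133 43.68811011314392
spin 0.0005555555555555556
[583.7 -23.9  21.6]
[575.4 -27.7  21.4]
[594.3 -26.3  21.2]
[583.8 -26.   21.4]
```

It is on the floor with about 2 mm of free play, so the middle disc is confirmed and it goes on the blue end. Lifting out, then finding the tray and its bystanders.

```bash
python3 -m pendant '[[[0,-0.005,-0.05,0,0],[0,-0.005,-0.15,0,0],[0,-0.005,-0.35,0,0],[0,-0.005,-0.55,0,0],[0,-0.005,-0.55,0,0]]]'
python3 - <<'E'
from h import *
for f,u,v,z in [('side',378,207,0),('side',384,142,185),('scene',494,318,0),('scene',514,233,185),('side',347,183,0),('scene',528,270,0)]: print(f,world(f,u,v,z),world(f,u,v))
rel(600.4,303,150,77.5)
E
```

```text
time_s: 13.35
eef_pos: [586.8, -40.6, 142.8]
ee_rot: [0.005, 0.679, 0.734, 0.002]
force: [1.3, 0.4, 0.4]
grip_width: 0.13
grip_force: 43.8
side [761.  218.9  -0. ] [755.5 199.3  12.6]
side [767.8 229.9 185. ] [765.3 221.3 189.1]
scene [781.2 228.6   0. ] [792.7 213.4  19.8]
scene [764.1 231.4 185. ] [767.7 226.8 189.2]
side [702.7 362.9   0. ] [698.  339.6  13.3]
scene [710.2 375.2  -0. ] [724.6 354.4  20.8]
eef [586.8 -40.6 142.8] heading 4.5 shift [ 1.707   0.2034 -0.0401] F [1.3 0.4 0.4] t 13.35 grip 0.13009045711251915 43.75159442424774
spin -0.40549999999999997
```

```bash
python3 -m pendant '[[[0.25,0,-0.1,0,0],[0.5,0,-0.3,0,0],[0.75,0,-0.3,0,0],[0.9,0,-0.3,0,0],[0.9,0,-0.3,0,0],[0.9,0,-0.3,0,0]]]'
python3 - <<'E'
from h import *
snap('wrist','w6'); rel(600.4,303,150,77.5)
E
```

```text
time_s: 13.95
eef_pos: [569.9, 140.0, 196.3]
ee_rot: [-0.0, 0.678, 0.735, -0.0]
force: [-0.5, -0.5, -0.4]
grip_width: 0.132
grip_force: 43.7
eef [570.1 139.  196.2] heading 4.5 shift [0.8056 0.2154 0.2304] F [ 1.3  0.6 -0.3] t 14.0 grip 0.13179626649542864 43.69254291057587
spin -0.40549999999999997
```

View pics/w6.png

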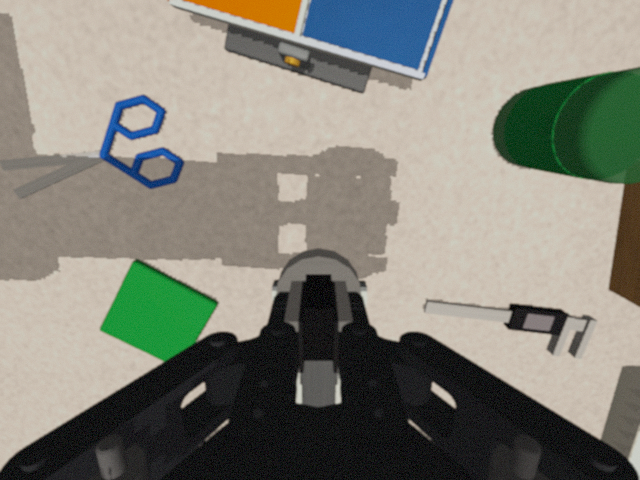

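The tray's near rim runs from (172,3) to (423,76), the rib is near (305,20), and the blue pocket lies between x = 310 and 435.

```bash
python3 - <<'E'
from h import *
for n,u,v in [('rimL',174,3),('rimBR',421,74),('rimR',449,5),('rib',305,15),('rib',300,35),('fl',330,10),('fl',330,30),('fl',400,10),('fl',410,50),('fl',370,30),('or',260,10),('pivot',292,60)]: print(n,world('w6',u,v))
# blue and orange floor pixels, side and scene
for f in('side','scene','w6'):
    a=np.load(f+'.npz'); v,u=np.mgrid[0:480,0:640]; q=a['R'];R=Rotation.from_quat(np.r_[q[1:],q[0]]).as_matrix()
    P=(np.stack([u,v,np.ones_like(u)],-1)@np.linalg.inv(a['K']).T*a['d'][...,None])@R.T+a['o']
    hsv=cv2.cvtColor(a['p'],cv2.COLOR_BGR2HSV)
    box=(P[...,0]>420)&(P[...,0]<680)&(P[...,1]>230)&(P[...,1]<400)&(P[...,2]>20)&(P[...,2]<80)
    for n,lo,hi in(('blue',95,125),('orange',4,22)):
        m=box&(hsv[...,0]>lo)&(hsv[...,0]<hi)&(hsv[...,1]>120); Q=P[m]
        if len(Q)<20: continue
        c,res,_,_=np.linalg.lstsq(np.c_[Q[:,:2]-Q[:,:2].mean(0),np.ones(len(Q))],Q[:,2],rcond=None)
        print(f,n,len(Q),Q.mean(0).round(1),'plane',c.round(3),cv2.minAreaRect(Q[:,:2].astype(np.float32)))
E
```

```text
rimL [447.4 296.7  43.1]
rimBR [636.1 260.   64.7]
rimR [647.9 305.1  65.2]
rib [547.  295.2  49.3]
rib [544.3 281.1  51.9]
fl [565.3 299.6  50.4]
fl [566.5 286.6  50.4]
fl [615.9 302.2  55.8]
fl [627.  276.6  57.7]
fl [596.  288.1  54. ]
or [512.6 297.   44.4]
pivot [539.3 263.7  51.7]
side blue 269 [599.6 313.2  52.1] plane [ 1.1200e-01 -4.1000e-02  5.2089e+01] ((599.654052734375, 314.78607177734375), (60.857460021972656, 85.92557525634766), 76.60343170166016)
side orange 353 [502.3 331.3  41.2] plane [ 9.4000e-02 -2.8000e-02  4.1186e+01] ((500.677490234375, 316.9453430175781), (99.00157165527344, 105.37124633789062), 78.67444610595703)
scene blue 798 [608.2 304.7  54.2] plane [ 1.310e-01 -3.000e-02  5.424e+01] ((602.9275512695312, 305.67413330078125), (72.83446502685547, 99.79298400878906), 77.79557800292969)
scene orange 655 [497.2 327.2  41.4] plane [ 8.9000e-02 -2.5000e-02  4.1383e+01] ((500.882568359375, 315.8143005371094), (92.33785247802734, 108.0806655883789), 79.26898956298828)
w6 blue 6850 [600.8 290.4  54.7] plane [ 1.2400e-01 -2.7000e-02  5.4708e+01] ((597.5439453125, 294.4136657714844), (48.35592269897461, 96.10000610351562), 78.2575912475586)
w6 orange 2046 [513.3 294.8  44.7] plane [ 1.1100e-01 -3.3000e-02  4.4724e+01] ((499.4583740234375, 281.5377197265625), (90.07376098632812, 44.37997055053711), 2.037278413772583)
```

```bash
python3 -m pendant '[[[0.2,0.05,0,-0.41,0],[0.4,0.1,0,-0.41,0],[0.6,0.15,0,-0.41,0],[0.812,0.21,0,-0.41,0],[0.812,0.21,0,-0.41,0],[0.812,0.21,0,-0.41,0],[0.812,0.21,0,-0.41,0],[0.812,0.21,0.1,-0.41,0],[0.812,0.21,0.3,-0.41,0],[0.812,0.21,0.45,-0.41,0],[0.812,0.21,0.5,-0.41,0],[0.812,0.21,0.5,-0.41,0]]]'
python3 - <<'E'
from h import *
rel(599,305,74.5,78.3); snap('wrist','w7'); snap('side','s7'); snap('scene','c7')
E
```

```text
time_s: 15.2
eef_pos: [599.5, 303.4, 95.4]
ee_rot: [-0.001, 0.103, 0.995, -0.001]
force: [-0.3, 0.1, -0.3]
grip_width: 0.128
grip_force: 43.7
eef [599.5 303.4  95.4] heading 78.2 shift [0.0038 0.0076 0.1045] F [-0.3  0.1 -0.3] t 15.2 grip 0.1278214233368698 43.68380784988403
spin -0.0005555555555555556
```

View pics/w7.png

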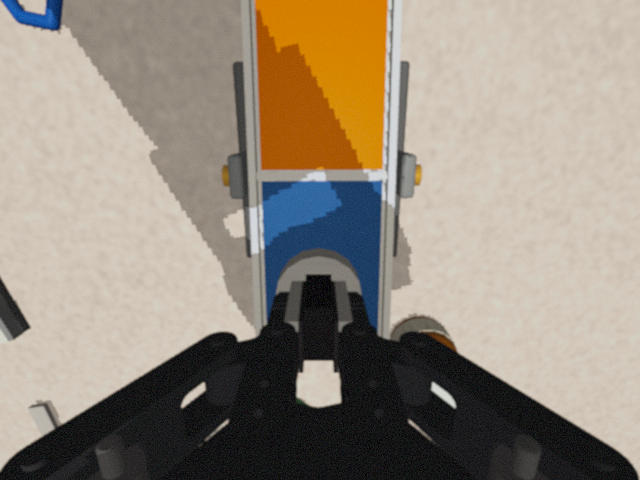

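The tray is well aligned under the disc: the rib is at (321,175) and the rims are symmetric about column 321.

```bash
python3 - <<'E'
from h import *
p=world('w7',321,175); print(p, (np.array([599.5,303.4])-p[:2])@np.array([.979,-.203]), (np.array([599.5,303.4])-p[:2])@np.array([.203,.979]))
E
python3 -m pendant '[[[0,0.004,0.06,0,0],[0,0.004,0.09,0,0],[0,0.004,0.1,0,0],[0,0.004,0.1,0,0]]]'; python3 -m pendant '[[[0,0,0.01,0,0],[0,0,0.02,0,0],[0,0,0.025,0,0],[0,0,0.025,0,0]]]'
```

```text
[548.6 315.4  52.1] 52.26709999999998 -1.4153000000000042
time_s: 15.75
eef_pos: [599.4, 305.4, 76.1]
ee_rot: [-0.0, 0.102, 0.995, -0.0]
force: [-0.1, 1.6, -0.3]
grip_width: 0.134
grip_force: 43.7
time_s: 16.15
eef_pos: [599.6, 305.4, 71.4]
ee_rot: [-0.0, 0.102, 0.995, -0.0]
force: [0.4, -0.2, -0.5]
grip_width: 0.133
grip_force: 43.7
```

```bash
python3 -m pendant '[[[0,0,0.01,0,0],[0,0,0.02,0,0],[0,0,0.028,0,0],[0,0,0.028,0,0]]]'
python3 - <<'E'
from h import *
snap('side','s8'); snap('scene','c8')
p=np.vstack([cv2.resize(cv2.imread('pics/s8.png')[140:230,230:390],None,fx=3.5,fy=3.3),cv2.resize(cv2.imread('pics/c8.png')[160:260,400:560],None,fx=3.5,fy=2.9)]); cv2.imwrite('pics/x8.png',p)
E
```

```text
time_s: 16.55
eef_pos: [599.5, 305.3, 65.5]
ee_rot: [-0.0, 0.102, 0.995, -0.0]
force: [-0.2, -0.5, -0.6]
grip_width: 0.133
grip_force: 43.7
```

View pics/x8.png

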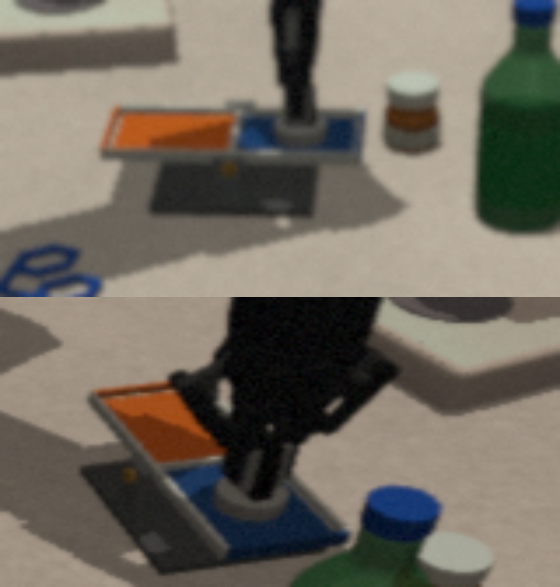

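The disc is on the floor of the blue pocket and the tray is about level. Releasing now.

```bash
python3 -m pendant '[[[0,0,0.003,0,0],[0,0,0.003,0,0.2],[0,0,0.003,0,0.25],[0,0,0.003,0,0.3],[0,0,0.003,0,0.4],[0,0,0.003,0,0.4],[0,0,0.003,0,0.4],[0,0,-0.1,0,0.4],[0,0,-0.2,0,0.4],[0,0,-0.4,0,0.4],[0,0,-0.6,0,0.4],[0,0,-0.6,0,0.4]]]'
python3 - <<'E'
from h import *
rel(599,305,100)
for f,n in(('side','s9'),('scene','c9'),('wrist','w9')):
    snap(f,n); a=np.load(n+'.npz'); v,u=np.mgrid[0:480,0:640]; q=a['R'];R=Rotation.from_quat(np.r_[q[1:],q[0]]).as_matrix()
    P=(np.stack([u,v,np.ones_like(u)],-1)@np.linalg.inv(a['K']).T*a['d'][...,None])@R.T+a['o']
    hsv=cv2.cvtColor(a['p'],cv2.COLOR_BGR2HSV)
    box=(P[...,0]>420)&(P[...,0]<680)&(P[...,1]>230)&(P[...,1]<400)&(P[...,2]>20)&(P[...,2]<80)
    for m,lo,hi in(('blue',95,125),('orange',4,22)):
        Q=P[box&(hsv[...,0]>lo)&(hsv[...,0]<hi)&(hsv[...,1]>120)]
        if len(Q)>20: print(n,m,Q.mean(0).round(1),np.linalg.lstsq(np.c_[Q[:,:2]-Q[:,:2].mean(0),np.ones(len(Q))],Q[:,2],rcond=None)[0].round(3))
p=np.hstack([cv2.resize(cv2.imread('pics/s9.png')[140:230,230:390],None,fx=2.5,fy=3),cv2.resize(cv2.imread('pics/w9.png'),(360,270))]); cv2.imwrite('pics/x9.png',p)
E
```

```text
time_s: 17.85
eef_pos: [601.5, 306.1, 192.4]
ee_rot: [0.005, 0.102, 0.995, 0.002]
force: [-0.6, 0.3, -0.3]
grip_width: 0.399
grip_force: 0.0
eef [601.5 306.1 192.4] heading 78.3 shift [ 0.0157 -0.0104  0.462 ] F [-0.6  0.3 -0.3] t 17.85 grip 0.3992810217147071 0.0
s9 blue [595.1 310.6  37.7] [-2.2500e-01 -2.1000e-02  3.7689e+01]
s9 orange [504.5 329.2  57.8] [-2.3300e-01  4.2000e-02  5.7829e+01]
c9 blue [609.9 299.   35.1] [-1.9100e-01  2.9000e-02  3.5107e+01]
c9 orange [501.7 325.2  58.9] [-1.9900e-01  4.0000e-02  5.8949e+01]
w9 blue [591.5 307.3  39.1] [-0.194  0.041 39.092]
w9 orange [498.1 326.4  60.3] [-2.2100e-01  5.6000e-02  6.0275e+01]
```

View pics/x9.png

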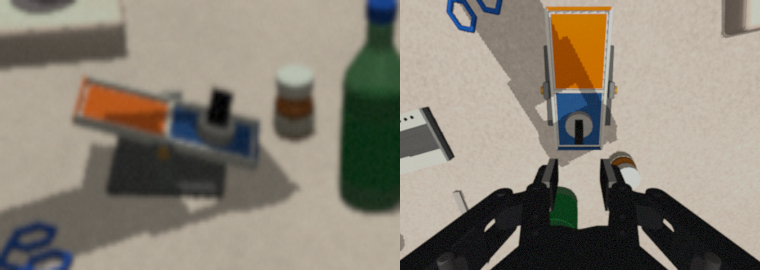

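The tray is tipped about 0.22 rad with the blue end down. The disc lies flat, bar up, in the blue pocket, and the gripper is clear.

```bash
python3 -c "
from rig import ctrl
print(ctrl.finish_job())"
```

```text
the job is handed in; nothing more can be done
None
```

The disc did not truly fit the one-dot step, where it wedged about 4 mm down under roughly 20 N of pressing; it entered the middle step freely to the floor, so I set it bar up on the blue end, which tipped to about 0.22 rad, and handed the job in at about 18 s without seeing the verdict.

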